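Cover the clean jar with the bottom disc from the magazine

ROBOT

A 6-joint arm with a two-finger parallel gripper is mounted at the origin on the work surface. World frame = base frame: x ahead of the robot, y to its left, z up, the work surface at z = 0. Lengths are in mm, angles in degrees, forces in N, time in s.
With the tool pointing down it reaches from about 300 to 850 mm from the base axis. Payload 4.2 kg.
Tool frame: the origin (TCP) lies midway between the tips of the shut fingers; the grasp point (between the pads) lies 19 mm behind it; y points along the fingers, z is the direction in which the jaws open and shut, and the axes are right-handed (so a half turn about y gives the same grasp; the last joint's range is limited). The gripper opens to 91 mm and grips with 3 to 60 N. Pads are 32 mm wide; open, the fingers measure 118 mm over their backs; the gripper's body (76 mm by 178 mm) begins 60 mm behind the grasp point.
Start: joints at [61.994, 18.312, 89.639, -0, 72.044, -1.146], TCP at [259.8, 512.981, 188.276] pointing down, gripper open.
Joint ranges: [-177.97, 177.97], [-48.28, 115.42], [12.27, 149.76], [-77.06, 257.06], [2.81, 150.46], [-146.56, 146.56]. Speed limits (degrees/s): [147.25, 147.25, 180, 180, 180, 180].

INTERFACE

Orientations are given as [roll, pitch, yaw] about the fixed x, y, z axes, in that order (R = Rz(yaw) Ry(pitch) Rx(roll)).
In Python, from workcell import env gives the robot as it stands.
- The arm moves only by the shell command python3 -m handwheel 'ROWS' [FORCE]. ROWS is JSON, a list of rows, each a list of 3 entries, a list of its own where there are three numbers: the opening, from 0 (shut) to 1 (fully open), then the shift along the tool's x, y, z in mm, then the turn, a rotation vector about the tool's x, y, z in degrees. A call has exactly 10 rows; each row shifts and turns the commanded pose from where the row before left it, along the tool's axes as they then stand; what a row does not reach is not made up. A row lasts 1/12 s, in which the tool goes at most 41.7 mm and 7.16 degrees, less where a joint would pass 70% of its speed; a pose out of reach is approached as far as the arm can. A call is refused whole if a number of a shift passes 41.7 or a number of a turn 7.16, either way. A call with a gripper value outside its range is refused whole. The fingers move at their own pace and stop on an object; FORCE is the grip in N (left out, the last holds). Time passes only in rows, so rows that do not move let the fingers close, or fill a call up. It gives the time, the measured TCP pose, the force and the opening at its end, in the units of the state.
- env.state(): the state, without advancing time (a new reading comes with each control period).
- env.grab_frame(name): name is "scene" or "top"; returns the picture (480x640x3 uint8, red, green, blue); there is no depth.
- env.camera_info(name): a dict with "fx", "fy", "cx", "cy" (pixels), "camera_from_world" (4x4, takes a point from world to camera coordinates). Camera axes: x right, y down, z forward; pixel columns grow to the right and rows downward; lengths in mm; the calibration is good to about 2 mm. A picture is of the moment at which its call begins. camera_info takes no time and is no camera call.
- env.job_done(): hands the job in, once; it reports no verdict.
Trained networks look in the newest picture that a camera, given by its name, has taken for a name from the list of things; names that differ only in an ending like _2 or _b are one class to them, and where a whole thing is asked for, a point or a joint stands for the part that bears it (a point fixed in the world has none). Each returns a list of dicts, best first, with "p" (0 to 1); they miss things now and then, are a little off and sometimes report something else, mostly with a low value. They report only what shows in the picture. A call takes as long as a camera call. They do not tell look-alikes from the thing itself.
- env.masks_of(camera, label): "region" (480x640 bool, what is visible of it) and "location" ([column, row] in pixels, amid what is visible of it).
The state is a dict: "time_s": time; "qpos": joint angles; "qvel": joint speeds; "effort": joint torques, N m; "ee_pos": TCP position; "ee_rot": TCP orientation; "force": force on the tool from outside, world axes, zero at the start; "torque": the same for the moment, N m; "gripper_width": finger opening in mm.
Only numpy, scipy, OpenCV 4.12 (cv2) and the standard library are available. Lean on these libraries where they do the work, as an engineer would, in place of code of your own. Each camera call takes 0.05 s, during which the arm holds its last target.

TASK

Push the magazine's slide all the way in by its black handle so that the bottom cover disc comes out onto the front ledge, then draw the slide all the way back so that the stack drops and the next disc lies down on the floor of the magazine. Take that ejected disc and set it gently on the one open jar so that it lies flat and covers the mouth, and let go.

Things in the scene. Friction and masses are not known exactly. Their poses are not given: they have to be found in the camera images.
- disc: bottom one of four equal white porcelain discs stacked in a wire-rod tower; 58 mm across, 10 thick. Origin: underside centre, z up. Starts on the tower floor (12 mm over the bench), 146 mm ahead of the slide's origin. Ejected it lies 67 mm further on, before the tower, on a ledge of equal height, only 44 mm wide, with a 5 mm high lip at its end. The loose disc on the bench is not to be used.
- next_disc: equal disc lying on it at the start, underside (origin: its centre) 22 mm over the bench. A gate wire keeps it from leaving with the first. With the slide in, it rests on the slide's tongue, 8.5 mm over the floor; with the slide all the way back it drops to the floor (underside 12 mm over the bench). The tower is 71 mm across, its top 71 mm over the bench.
- pusher: magazine's slide: flat tongue with an upright black handle, 18 mm along it, 20 mm across, 8 to 50 mm above this origin (on the handle's axis at floor level, 12 mm over the bench). x axis: level, the way it pushes, to tower and ledge; z up. Starts all the way back, tip 7 mm from the disc; 74 mm travel to its stop. No spring, friction 1 to 4 N. The magazine is fixed to the bench.
- jar: the one open jar: straight, round, amber glass, 44 mm across outside, 60 mm tall, mouth 34 mm across, 250 g, loose on the bench. Origin: centre of its underside, z up. Two equal jars near it are already covered with the same discs.
Things that resemble listed ones, but are neither listed nor needed, are in the scene too. What is shaped like the jar but pink or yellow is not meant.

How it is judged (in metres and radians):
On the way:
1. the bottom disc has been pushed out of the tower onto the ledge by the slide (horizontal distance between disc and next_disc above 0.058 m and x of next_disc in the frame of pusher below 0.085 m and height (world z) of disc between 0.009 and 0.016 m), for 0.1 s.
At the end, for the whole second after the job is handed in: The bottom disc lies flat (within 6 degrees) on the rim of the upright open jar, its centre within 12 mm of the jar's axis, at rest; the slide is drawn back to within about 10 mm of its stop and the next disc has dropped flat onto the magazine's floor (horizontal distance between disc and jar below 0.012 m and z of disc in the frame of jar between 0.057 and 0.064 m and angle between each of disc, jar's own z axis and vertical below 0.1 rad and linear speed of each of disc, jar below 0.02 m/s and height (world z) of next_disc below 0.015 m and angle between next_disc's own z axis and vertical below 0.06 rad and x of next_disc in the frame of pusher between 0.135 and 0.156 m); the robot touches nothing.
It fails at once if the disc is dropped onto the jar from more than about 3 cm (horizontal distance between disc and jar below 0.03 m and z of disc in the frame of jar between 0.059 and 0.08 m and linear speed of disc above 0.8 m/s).
It also fails if it takes over 58 s, if anything falls off the work surface, if the arm or the gripper's body presses on something with over 40 N, if the wrist force passes 120 N, or if a joint passes its speed limit or range.

## Working session

There is one attempt and no reset: what is moved stays moved. The work goes in short steps, Python scripts to look and compute and a shell command to move; the robot and the scene stay as the last step left them, time stands still between calls to the robot, and variables do not carry over. Pictures are saved under pics/ and viewed, and the job is handed in when it is done.

```bash
ls; mkdir -p pics
python3 - <<'E'
from workcell import env
import cv2
for n in("scene","top"):
    f=env.grab_frame(n); cv2.imwrite(f"pics/{n}0.png",f[:,:,::-1])
    print(env.camera_info(n))
s=env.state();print(s)
E
```

```text
pics
{'fx': 436.9963940246099, 'fy': 436.9963940246099, 'cx': 311.9891573779189, 'cy': 234.3361092731064, 'camera_from_world': array([[-5.56118412e-01,  8.30863768e-01, -1.99426800e-02,
         3.63697247e+02],
       [ 5.05629810e-01,  3.19192322e-01, -8.01532755e-01,
        -2.62660748e+02],
       [-6.59598974e-01, -4.55830736e-01, -5.97618216e-01,
         1.10608031e+03],
       [ 0.00000000e+00,  0.00000000e+00,  0.00000000e+00,
         1.00000000e+00]])}
{'fx': 455.62351413312115, 'fy': 455.62351413312115, 'cx': 316.53483519933667, 'cy': 240.75376693613944, 'camera_from_world': array([[ 1.33013751e-01, -9.91113905e-01, -7.54760808e-04,
        -7.15661557e+01],
       [-9.66367610e-01, -1.29523457e-01, -2.22165065e-01,
         5.96017885e+02],
       [ 2.20093126e-01,  3.02803851e-02, -9.75008777e-01,
         7.87805620e+02],
       [ 0.00000000e+00,  0.00000000e+00,  0.00000000e+00,
         1.00000000e+00]])}
{'time_s': 0.1, 'qpos': array([ 6.19939903e+01,  1.83480329e+01,  8.96977750e+01, -8.58995791e-04,
        7.20419299e+01, -1.14913651e+00]), 'qvel': array([ 0.03127174, -0.02913359, -0.24269305,  0.0283842 , -0.12050734,
       -0.00693271]), 'effort': array([ 1.28398937e-03, -4.13335097e+01, -2.32509756e+01,  7.31209782e-02,
        4.21664247e-02, -2.32146215e-05]), 'ee_pos': array([259.57797711, 512.55148434, 187.51493527]), 'ee_rot': array([-9.00877365e+01,  9.42992450e-04, -2.68566084e+01]), 'force': array([-0.45170394, -0.09398521, -0.19606814]), 'torque': array([ 0.00909066, -0.00558508,  0.02815186]), 'gripper_width': 91.44019213370035}
```

View pics/scene0.png

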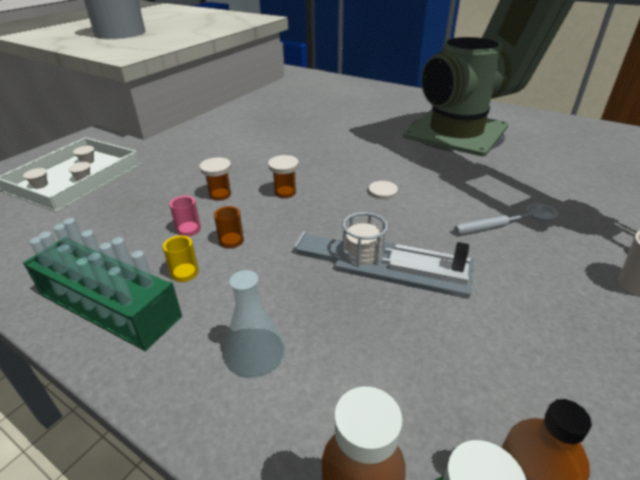

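View pics/top0.png

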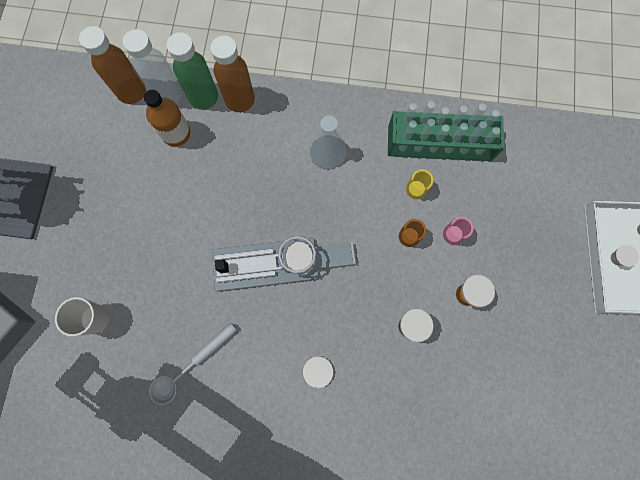

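The magazine shows at top (220–355, 255): handle near (221,266), tower near (297,256), ledge end near (354,254). The open amber jar is at top (412,233) and scene (229,226), with covered jars and pink and yellow look-alikes nearby. The gripper is out of view.

```bash
cat > h.py <<'E'
from workcell import env
import numpy as np, cv2
CI={n:env.camera_info(n) for n in("scene","top")}
def ray(n,px):
    c=CI[n];T=c["camera_from_world"];R=T[:3,:3];o=-R.T@T[:3,3]
    d=R.T@np.array([(px[0]-c["cx"])/c["fx"],(px[1]-c["cy"])/c["fy"],1.]);return o,d
def atz(n,px,z):
    o,d=ray(n,px);return o+d*(z-o[2])/d[2]
def proj(n,p):
    c=CI[n];q=c["camera_from_world"]@np.append(p,1.);return np.array([c["fx"]*q[0]/q[2]+c["cx"],c["fy"]*q[1]/q[2]+c["cy"]])
E
python3 - <<'E'
from h import *
for n in("scene","top"):
    f=env.grab_frame(n)
    im=f[:,:,::-1].copy()
    for l in("disc","pusher","jar"):
        for m in env.masks_of(n,l):
            r=m["region"];ys,xs=np.nonzero(r)
            print(n,l,round(m["p"],2),np.round(m["location"],1),r.sum(),xs.min(),xs.max(),ys.min(),ys.max())
    x0,y0=(280,170) if n=="scene" else (200,190)
    if n=="scene": x0,y0=(200,160)
    crop=f[y0:y0+150,x0:x0+ (200 if n=="top" else 280),::-1]
    k=4 if n=="top" else 2.8
    cv2.imwrite(f"pics/{n}1.png",cv2.resize(crop,None,fx=k,fy=k,interpolation=cv2.INTER_CUBIC))
E
```

```text
scene disc 0.44 [362.3 258.4] 105 347 374 257 264
scene pusher 0.78 [435.7 259.7] 1375 382 468 242 275
scene jar 0.95 [186.3 215.2] 1043 169 200 196 236
scene jar 0.66 [182.  256.8] 1263 162 197 236 281
scene jar 0.64 [363.8 259.2] 52 361 373 259 264
top pusher 0.88 [243.8 265.5] 1006 214 280 254 276
top jar 0.76 [460.8 227.6] 628 443 473 216 244
top jar 0.69 [417.1 184.6] 645 406 433 168 199
top jar 0.56 [408.1 235. ] 556 398 424 219 246
```

View pics/scene1.png

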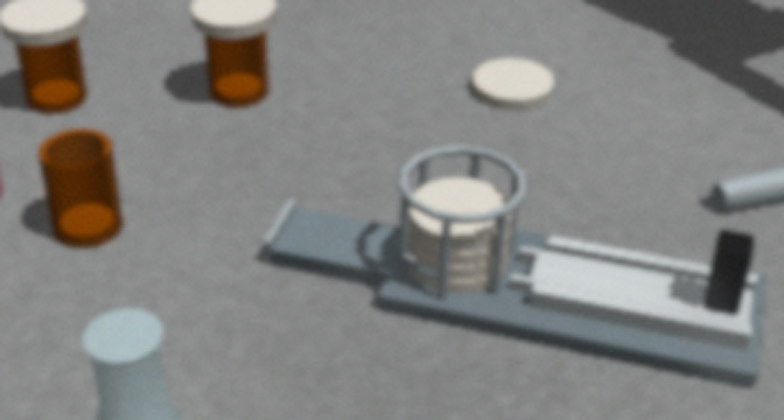

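View pics/top1.png

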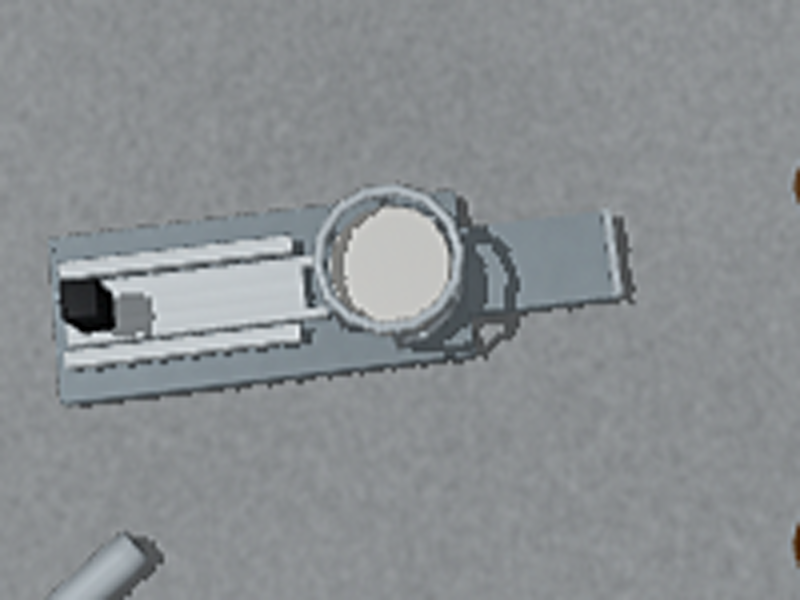

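```bash
python3 - <<'E'
from h import *
t=lambda a,b:(200+a/4-.375,190+b/4-.375)
s=lambda a,b:(200+a/2.8,160+b/2.8)
P=lambda *a:print(a[0],np.round(atz(*a[1:]),1))
P("ring top","top",t(390,258),71)
P("ring sc","scene",s(462,182),71)
P("disc4 top","top",t(398,264),52)
P("disc4 sc","scene",s(455,207),52)
P("lip a","top",t(606,212),17);P("lip b","top",t(626,298),17)
P("base a","top",t(50,238),12);P("base b","top",t(65,403),12);P("base c","top",t(455,358),12)
P("rail a","top",t(60,265),15);P("rail b","top",t(295,240),15)
P("handle sc top","scene",s(735,237),62)
P("handle sc bottom","scene",s(726,306),20)
from scipy.ndimage import label
f=env.grab_frame("top").astype(int)
m=(f.max(2)<45);m[:255]=0;m[280:]=0;m[:,:210]=0;m[:,235:]=0
ys,xs=np.nonzero(m);print(xs.min(),xs.max(),ys.min(),ys.max(),m.sum())
for y in range(255,280):print(y,''.join('#' if m[y,x] else '.' for x in range(210,235)), end='\n')
# jar
for n,px in(("scene",(200+80/2.8,160+145/2.8)),):P("jar mouth sc",n,px,60)
E
python3 - <<'E'
from h import *
f=env.grab_frame("top");c=f[200:350,380:510,::-1];cv2.imwrite("pics/jar1.png",cv2.resize(c,None,fx=4,fy=4,interpolation=cv2.INTER_CUBIC))
E
```

```text
ring top [569.3  40.5  71. ]
ring sc [575.1  45.8  71. ]
disc4 top [570.6  37.6  52. ]
disc4 sc [574.1  42.   52. ]
lip a [616.9 -58.8  17. ]
lip b [575.2 -73.5  17. ]
base a [568.1 213.9  12. ]
base b [488.1 191.5  12. ]
base c [535.3   5.9  12. ]
rail a [554.8 205.7  15. ]
rail b [582.7  92.4  15. ]
handle sc top [531.9 182.9  62. ]
handle sc bottom [536.4 187.5  20. ]
215 228 260 272 120
255 .........................
256 .........................
257 .........................
258 .........................
259 .........................
260 .....##########..........
261 .....##########..........
262 .....###.#######.........
263 .....#####.#######.......
264 .....##..#########.......
265 .....##...###.####.......
266 ...........##.####.......
267 ......#.......####.......
268 ......#....#######.......
269 ......############.......
270 .......############......
271 .........##########......
272 ..........#####..........
273 .........................
274 .........................
275 .........................
276 .........................
277 .........................
278 .........................
279 .........................
jar mouth sc [ 647.4 -168.4   60. ]
```

View pics/jar1.png

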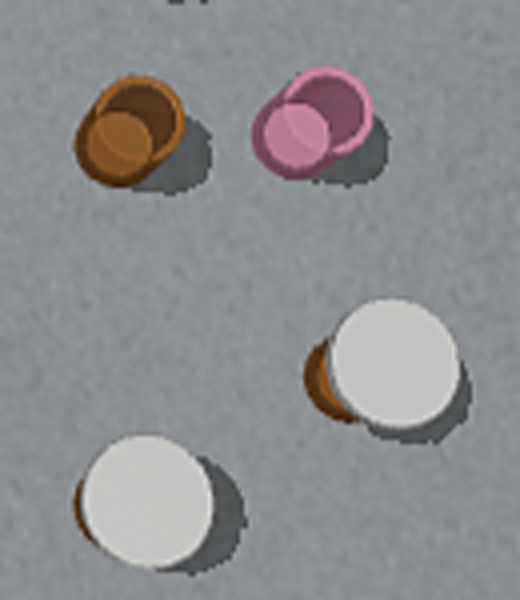

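The jar mouth is centred near (140,120) in the crop, which is about (414.6,229.6) in the full top picture. I'll triangulate it with the other features.

```bash
cat >> h.py <<'E'
from scipy.optimize import least_squares
def fitxy(z,**px):
    r=least_squares(lambda q:np.concatenate([proj(n,[q[0],q[1],z])-np.array(p) for n,p in px.items()]),[550,0])
    return r.x,r.fun
E
python3 - <<'E'
from h import *
t=lambda a,b:(200+a/4-.375,190+b/4-.375)
s=lambda a,b:(200+a/2.8,160+b/2.8)
for nm,z,a,b in(("ring",71,t(390,258),s(462,182)),("disc4",52,t(398,264),s(455,207)),("handletop",62,(219.8,264.8),s(735,237)),("jarmouth",60,(414.6,229.6),s(80,145)),("jarbottom",4,(409.6,236),s(85,222)),("loose",10,(318,372),s(514,78))):
    x,f=fitxy(z,top=a,scene=b);print(nm,np.round(x,1),np.round(f,1),np.round(atz("top",a,z),1))
E
```

```text
ring [571.   42.8] [-1.1 -1.  -0.5 -1.9] [569.3  40.5  71. ]
disc4 [571.6  39.7] [-1.  -0.7 -0.5 -1.3] [570.6  37.6  52. ]
handletop [531.8 182.3] [-0.6 -0.1 -0.4 -0.2] [531.8 181.2  62. ]
jarmouth [ 647.  -171.2] [-1.2  0.4 -1.1 -0.6] [ 648.2 -173.5   60. ]
jarbottom [ 649.4 -173.5] [-0.7 -0.2 -0.5 -0.8] [ 649.2 -175.     4. ]
loose [362.8 -24.6] [-0.9 -0.3 -0.8 -1.2] [362.5 -26.3  10. ]
```

```bash
python3 -m handwheel '[[1,[0,0,0],[0,6.9,0]],[1,[0,0,0],[0,6.9,0]],[1,[0,0,0],[0,6.9,0]],[1,[0,0,0],[0,6.9,0]],[1,[0,0,0],[0,6.9,0]],[1,[0,0,0],[0,6.9,0]],[1,[0,0,0],[0,7,0]],[1,[0,0,0],[0,0,0]],[1,[0,0,0],[0,0,0]],[1,[0,0,0],[0,0,0]]]'
cat >> h.py <<'E'
from scipy.spatial.transform import Rotation as Ro
def go(x,y,z,yaw=None):
    s=env.state();R=Ro.from_euler('xyz',s["ee_rot"],degrees=True)
    print("t",round(s["time_s"],2),"pos",np.round(s["ee_pos"],1),"rot",np.round(s["ee_rot"],1),"F",np.round(s["force"],1),"w",round(s["gripper_width"],1))
    print("tool shift",np.round(R.inv().apply(np.array([x,y,z])-s["ee_pos"]),1))
    if yaw is not None:
        print("turn",np.round((R.inv()*Ro.from_euler('xyz',[-90,0,yaw],degrees=True)).as_rotvec(degrees=True),2))
E
python3 -c "
from h import *
go(533,182,110,-75.3)"
```

```text
time_s: 1.43
ee_pos: [259.8, 513.0, 188.3]
ee_rot: [-90.0, 0.0, -75.1]
force: [0.4, -0.3, 0.2]
gripper_width: 91.6
t 1.43 pos [259.8 513.  188.3] rot [-90.    0.  -75.1] F [ 0.4 -0.3  0.2] w 91.6
tool shift [390.   78.3 179. ]
turn [-0.    0.19 -0.  ]
```

```bash
python3 -m handwheel '[[1,[26,5,12],[0,0,0]],[1,[26,5,12],[0,0,0]],[1,[26,5,12],[0,0,0]],[1,[26,5,12],[0,0,0]],[1,[26,5,12],[0,0,0]],[1,[26,5,12],[0,0,0]],[1,[26,5,12],[0,0,0]],[1,[26,5,12],[0,0,0]],[1,[26,5,12],[0,0,0]],[1,[26,5,12],[0,0,0]]]'
python3 -c "
from h import *
go(533,182,100,-75.3)"
```

```text
time_s: 2.27
ee_pos: [442.8, 290.9, 138.2]
ee_rot: [-90.0, 0.0, -75.1]
force: [0.3, 0.6, 0.2]
gripper_width: 91.4
t 2.27 pos [442.8 290.9 138.2] rot [-90.    0.  -75.1] F [0.3 0.6 0.2] w 91.4
tool shift [128.4  38.2  59.2]
turn [-0.02  0.16 -0.01]
```

```bash
python3 -m handwheel '[[1,[21,6,10],[0,0,0]],[1,[21,6,10],[0,0,0]],[1,[21,6,10],[0,0,0]],[1,[21,6,10],[0,0,0]],[1,[21,6,10],[0,0,0]],[1,[21,6,9],[0,0,0]],[1,[2,2,0],[0,0,0]],[1,[0,0,0],[0,0,0]],[1,[0,0,0],[0,0,0]],[1,[0,0,0],[0,0,0]]]'
python3 -c "
from h import *
go(533,182,35,-75.3)
a=env.grab_frame('scene')[150:330,370:610,::-1];b=env.grab_frame('top')[180:360,130:370,::-1]
cv2.imwrite('pics/a2.png',cv2.resize(np.vstack([a,b]),None,fx=1.66*1,fy=1.66,interpolation=cv2.INTER_CUBIC))
print(proj('scene',[533,182,62]),proj('top',[533,182,62]))
"
```

```text
time_s: 3.1
ee_pos: [531.1, 184.1, 100.6]
ee_rot: [-90.0, 0.0, -75.2]
force: [0.2, -0.4, 0.0]
gripper_width: 91.3
t 3.1 pos [531.1 184.1 100.6] rot [-90.    0.  -75.2] F [ 0.2 -0.4  0. ] w 91.3
tool shift [ 2.6 65.6  1.2]
turn [-0.01  0.12 -0.03]
[461.62630304 244.83084081] [219.48063902 264.11783707]
```

View pics/a2.png

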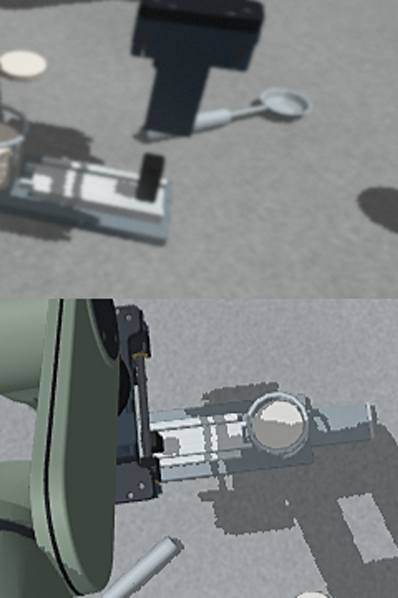

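```bash
python3 -c "
from h import *
u=np.array([.255,-.967,0]);v=np.array([.967,.255,0]);p=np.array([531.1,184.1,100.6])
for d in(45.6,59):
  for a in(-16,16):print(d,a,(proj('scene',p+v*d+u*a)-[370,150])*1.66)
  
a=env.grab_frame('scene')[170:290,400:520,::-1]
cv2.imwrite('pics/a3.png',cv2.resize(a,None,fx=5,fy=5,interpolation=cv2.INTER_CUBIC))
"
```

```text
45.6 -16 [181.67465706 156.31882263]
45.6 16 [139.78537686 148.90211924]
59 -16 [181.03666982 166.46120507]
59 16 [138.41662282 158.7586142 ]
```

View pics/a3.png

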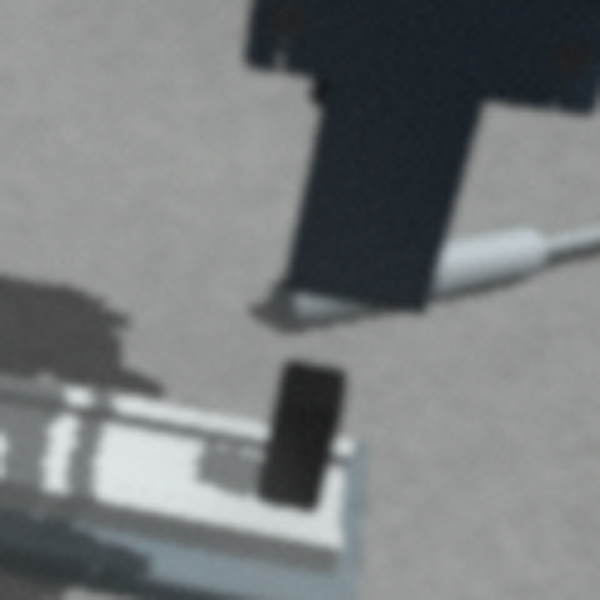

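The scene crop shows the near finger's tip edge at about px (457–485, 230) and the handle top at about (463,244). Open, the tips sit higher than the TCP because the fingers swing. They line up with the handle well enough to descend.

```bash
python3 -m handwheel '[[1,[1,12,0.5],[0,0,0]],[1,[1,12,0.5],[0,0,0]],[1,[0.5,12,0],[0,0,0]],[1,[0,12,0],[0,0,0]],[1,[0,12,0],[0,0,0]],[1,[0,2,0],[0,0,0]],[0.4,[0,0,0],[0,0,0]],[0.4,[0,0,0],[0,0,0]],[0.4,[0,0,0],[0,0,0]],[0.4,[0,0,0],[0,0,0]]]' 15
python3 -c "
from h import *
go(533,182,38,-75.3)
a=env.grab_frame('scene')[170:290,400:520,::-1]
cv2.imwrite('pics/a4.png',cv2.resize(a,None,fx=5,fy=5,interpolation=cv2.INTER_CUBIC))
"
```

```text
time_s: 4.08
ee_pos: [533.8, 181.4, 39.2]
ee_rot: [-89.9, 0.0, -75.2]
force: [0.2, 0.2, -0.1]
gripper_width: 67.6
t 4.08 pos [533.8 181.4  39.2] rot [-89.9   0.  -75.2] F [ 0.2  0.2 -0.1] w 67.6
tool shift [-0.7  1.2 -0.7]
turn [-0.11  0.05 -0.01]
```

View pics/a4.png

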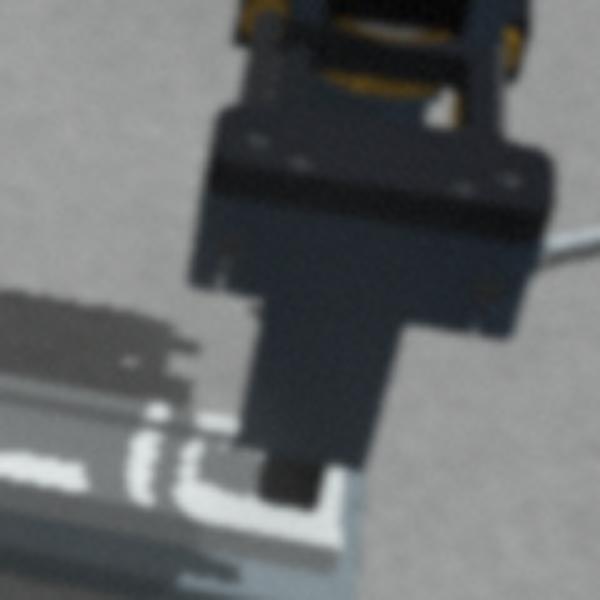

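The near finger overlaps the handle (bottom at about px 449–474, 263; handle at about 458). Closing now.

```bash
python3 -m handwheel '[[0.1,[0,0,0],[0,0,0]],[0.1,[0,0,0],[0,0,0]],[0.1,[0,0,0],[0,0,0]],[0.1,[0,0,0],[0,0,0]],[0.1,[0,0,0],[0,0,0]],[0.1,[0,0,0],[0,0,0]],[0.1,[0,0,0],[0,0,0]],[0.1,[0,0,0],[0,0,0]],[0.1,[0,0,0],[0,0,0]],[0.1,[0,0,0],[0,0,0]]]' 15
```

```text
time_s: 4.97
ee_pos: [533.2, 181.1, 38.2]
ee_rot: [-90.0, 0.0, -75.3]
force: [-0.4, -0.6, 0.0]
gripper_width: 9.1
```

Width 9.1 mm is less than the 20 mm handle, so the fingers missed it. I'll look.

```bash
python3 -c "
from h import *
go(533,182,38,-75.3)
a=env.grab_frame('scene')[170:290,380:540,::-1]
b=env.grab_frame('top')[200:320,180:340,::-1]
cv2.imwrite('pics/a5.png',cv2.resize(np.vstack([a,b]),None,fx=2.5*1,fy=2.5,interpolation=cv2.INTER_CUBIC))
"
```

```text
t 4.97 pos [533.2 181.1  38.2] rot [-90.    0.  -75.3] F [-0.4 -0.6  0. ] w 9.1
tool shift [-0.9  0.2 -0. ]
turn [-0.    0.04 -0.  ]
```

View pics/a5.png

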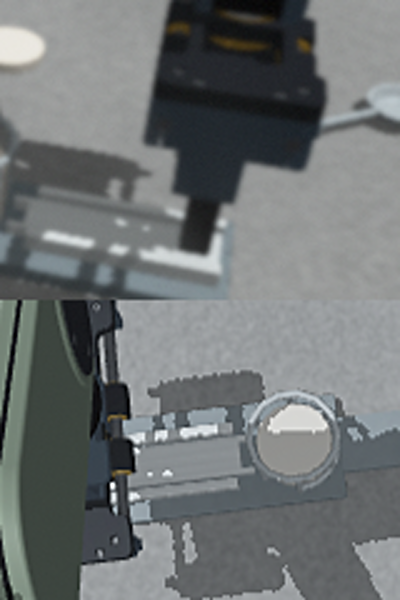

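```bash
python3 -c "
from h import *
u=np.array([.254,-.967,0]);v=np.array([.967,.254,0]);p=np.array([533.2,181.1,0])
for d in(5,18):
  for z in (38,50,62,70):print(d,z,proj('scene',p+v*d-u*16+[0,0,z]),proj('scene',p+v*d+u*16+[0,0,z]))
print(proj('top',p+[0,0,38]), proj('top',p+[0,0,62]))
print(proj('scene',p+[0,0,20]), proj('scene',p+[0,0,62]))
b=env.grab_frame('scene')[160:300,400:540,::-1]
cv2.imwrite('pics/a6.png',cv2.resize(b,None,fx=4.2,fy=4.2,interpolation=cv2.INTER_CUBIC))
"
```

```text
5 38 [469.04516536 261.62176655] [446.59897512 257.37553184]
5 50 [470.65721863 255.29885451] [447.93857382 251.09127188]
5 62 [472.30616942 248.83122035] [449.30841202 244.66515394]
5 70 [473.42659896 244.43659051] [450.23894666 240.29987532]
18 38 [468.54222521 267.17571544] [445.75926778 262.78858377]
18 50 [470.17380763 260.81736233] [447.11009057 256.46837407]
18 62 [471.84332769 254.31116447] [448.49188374 250.00326061]
18 70 [472.97807606 249.88899693] [449.43081497 245.61020303]
[222.57076014 266.23244232] [219.97483933 264.07627101]
[455.85722755 266.59775652] [460.96933636 244.69809128]
```

View pics/a6.png

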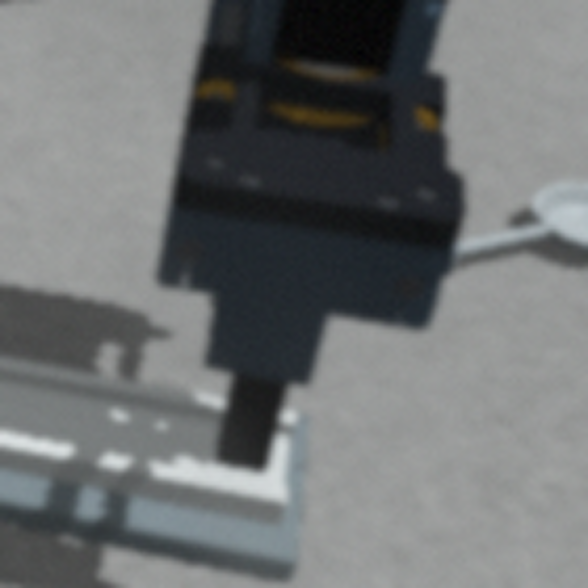

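The finger's bottom edge is at about px (449,248)–(473,251). That puts the visible tip near z≈64, just above the handle top, though the reported TCP z is 38. The visible tips seem to sit about 25 mm above the TCP. I'll open and go down in small steps, checking force and pictures.

```bash
python3 -m handwheel '[[0.6,[0,0,0],[0,0,0]],[0.6,[0,0,0],[0,0,0]],[0.6,[0,0,0],[0,0,0]],[0.6,[0,0,0],[0,0,0]],[0.6,[0,0,0],[0,0,0]],[0.6,[0,0,0],[0,0,0]],[0.6,[0,0,0],[0,0,0]],[0.6,[0,4,0],[0,0,0]],[0.6,[0,4,0],[0,0,0]],[0.6,[0,4,0],[0,0,0]]]' 15
python3 -c "
from h import *
go(533,182,38,-75.3)
b=env.grab_frame('scene')[160:300,400:540,::-1]
cv2.imwrite('pics/a7.png',cv2.resize(b,None,fx=4.2,fy=4.2,interpolation=cv2.INTER_CUBIC))
"
```

```text
time_s: 5.95
ee_pos: [533.1, 181.1, 25.8]
ee_rot: [-90.0, 0.0, -75.3]
force: [0.9, 0.7, -0.3]
gripper_width: 54.5
t 5.95 pos [533.1 181.1  25.8] rot [-90.    0.  -75.3] F [ 0.9  0.7 -0.3] w 54.5
tool shift [ -0.9 -12.2   0.1]
turn [ 0.01  0.04 -0.  ]
```

View pics/a7.png

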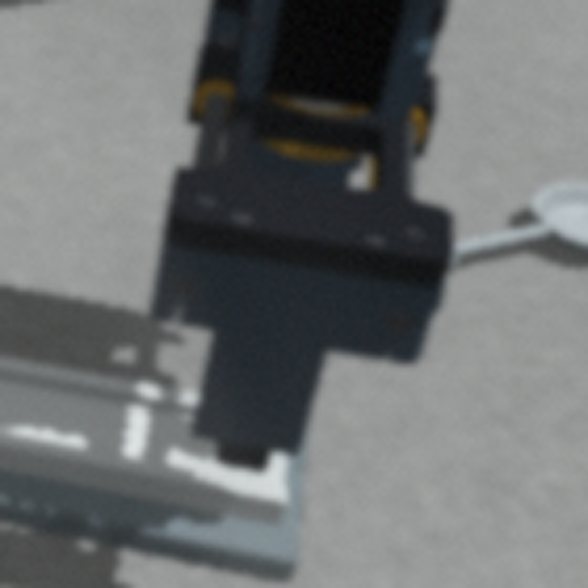

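The near finger's bottom edge is now at about px (446,264)–(471,268), which gives z≈45–52. So there is some overlap with the handle. I'll go 13 mm lower and close.

```bash
python3 -m handwheel '[[0.6,[0,4,0],[0,0,0]],[0.6,[0,4,0],[0,0,0]],[0.6,[0,4,0],[0,0,0]],[0.1,[0,0,0],[0,0,0]],[0.1,[0,0,0],[0,0,0]],[0.1,[0,0,0],[0,0,0]],[0.1,[0,0,0],[0,0,0]],[0.1,[0,0,0],[0,0,0]],[0.1,[0,0,0],[0,0,0]],[0.1,[0,0,0],[0,0,0]]]' 15
python3 -c "
from h import *
go(533,182,38,-75.3)
b=env.grab_frame('scene')[160:300,400:540,::-1]
cv2.imwrite('pics/a8.png',cv2.resize(b,None,fx=4.2,fy=4.2,interpolation=cv2.INTER_CUBIC))
"
```

```text
time_s: 6.83
ee_pos: [532.1, 180.9, 14.3]
ee_rot: [-90.1, 0.0, -75.3]
force: [-2.7, -0.5, 3.0]
gripper_width: 19.6
t 6.83 pos [532.1 180.9  14.3] rot [-90.1   0.  -75.3] F [-2.7 -0.5  3. ] w 19.6
tool shift [ -0.9 -23.7   1.1]
turn [ 0.12  0.03 -0.01]
```

View pics/a8.png

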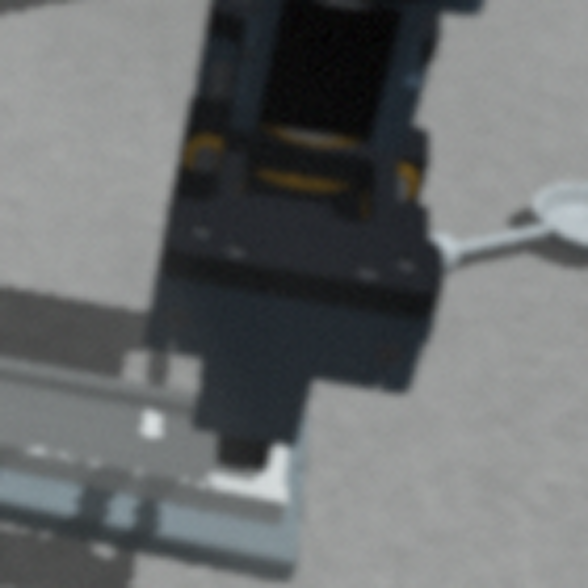

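The handle is gripped at width 19.6. The wider finger brackets would pass close to the tower top at full stroke, so I'll re-grip 10 mm higher and 4 mm further back.

```bash
python3 -m handwheel '[[0.4,[0,0,0],[0,0,0]],[0.4,[0,0,0],[0,0,0]],[0.4,[0,0,0],[0,0,0]],[0.4,[-2,-5,-1],[0,0,0]],[0.4,[-2,-5,0],[0,0,0]],[0.1,[0,0,0],[0,0,0]],[0.1,[0,0,0],[0,0,0]],[0.1,[0,0,0],[0,0,0]],[0.1,[0,0,0],[0,0,0]],[0.1,[0,0,0],[0,0,0]]]' 20
python3 -c "
from h import *
go(533,182,38,-75.3)
b=env.grab_frame('scene')[160:300,400:540,::-1]
cv2.imwrite('pics/a9.png',cv2.resize(b,None,fx=4.2,fy=4.2,interpolation=cv2.INTER_CUBIC))
"
```

```text
time_s: 7.72
ee_pos: [531.2, 184.8, 24.5]
ee_rot: [-90.0, 0.0, -75.3]
force: [-1.6, -0.4, 3.6]
gripper_width: 19.7
t 7.72 pos [531.2 184.8  24.5] rot [-90.    0.  -75.3] F [-1.6 -0.4  3.6] w 19.7
tool shift [  3.2 -13.5   1.1]
turn [ 0.    0.03 -0.02]
```

View pics/a9.png

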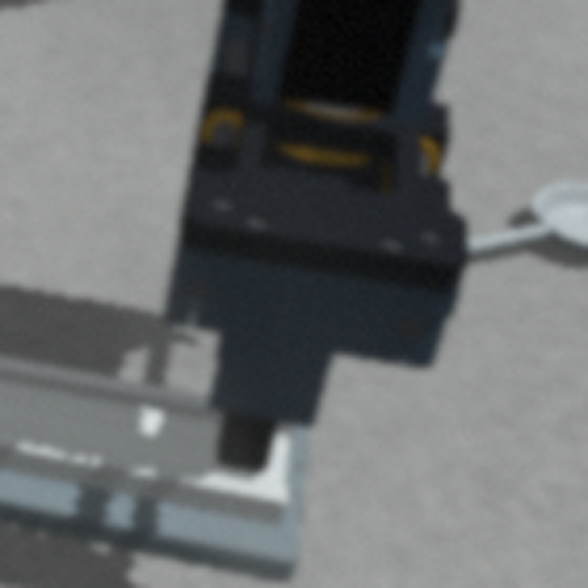

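```bash
python3 -m handwheel '[[0.1,[5,0,0],[0,0,0]],[0.1,[6,0,0],[0,0,0]],[0.1,[6,0,0],[0,0,0]],[0.1,[6,0,0],[0,0,0]],[0.1,[6,0,0],[0,0,0]],[0.1,[6,0,0],[0,0,0]],[0.1,[6,0,0],[0,0,0]],[0.1,[6,0,0],[0,0,0]],[0.1,[6,0,0],[0,0,0]],[0.1,[5,0,0],[0,0,0]]]' 20
python3 -c "
from h import *
go(531.2+.254*75,184.8-.967*75,24.5,-75.3)
a=env.grab_frame('scene')[170:290,270:510,::-1]
b=env.grab_frame('top')[190:310,180:420,::-1]
cv2.imwrite('pics/b1.png',cv2.resize(np.vstack([a,b]),None,fx=2.5,fy=2.5,interpolation=cv2.INTER_CUBIC))
"
```

```text
time_s: 8.6
ee_pos: [546.0, 127.8, 24.5]
ee_rot: [-90.0, 0.0, -75.3]
force: [-2.2, 2.2, 5.5]
gripper_width: 19.8
t 8.6 pos [546.  127.8  24.5] rot [-90.    0.  -75.3] F [-2.2  2.2  5.5] w 19.8
tool shift [16.1 -0.1  0.2]
turn [ 0.01  0.   -0.01]
```

View pics/b1.png

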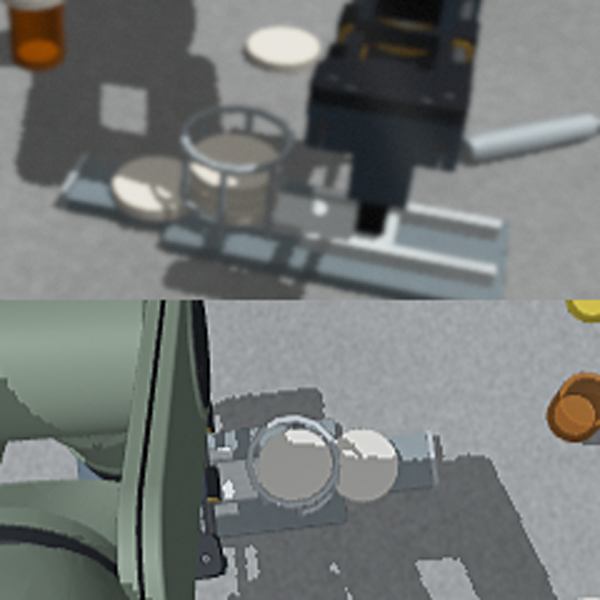

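The disc is coming out onto the ledge, at about (348,465) in the lower crop, and the brackets clear the ring. I'll push the rest gently to the stop.

```bash
python3 -m handwheel '[[0.1,[4,0,0],[0,0,0]],[0.1,[4,0,0],[0,0,0]],[0.1,[3,0,0],[0,0,0]],[0.1,[2,0,0],[0,0,0]],[0.1,[1.5,0,0],[0,0,0]],[0.1,[1,0,0],[0,0,0]],[0.1,[1,0,0],[0,0,0]],[0.1,[0,0,0],[0,0,0]],[0.1,[0,0,0],[0,0,0]],[0.1,[0,0,0],[0,0,0]]]' 20
python3 -c "
from h import *
go(531.2+.254*75,184.8-.967*75,24.5,-75.3)
a=env.grab_frame('scene')[170:290,270:510,::-1]
b=env.grab_frame('top')[190:310,180:420,::-1]
cv2.imwrite('pics/b2.png',cv2.resize(np.vstack([a,b]),None,fx=2.5,fy=2.5,interpolation=cv2.INTER_CUBIC))
"
```

```text
time_s: 9.53
ee_pos: [549.8, 113.2, 24.4]
ee_rot: [-90.0, 0.1, -75.3]
force: [-3.6, 5.5, 5.5]
gripper_width: 19.7
t 9.53 pos [549.8 113.2  24.4] rot [-90.    0.1 -75.3] F [-3.6  5.5  5.5] w 19.7
tool shift [ 1.  -0.1  0.2]
turn [ 0.02 -0.03 -0.11]
```

View pics/b2.png

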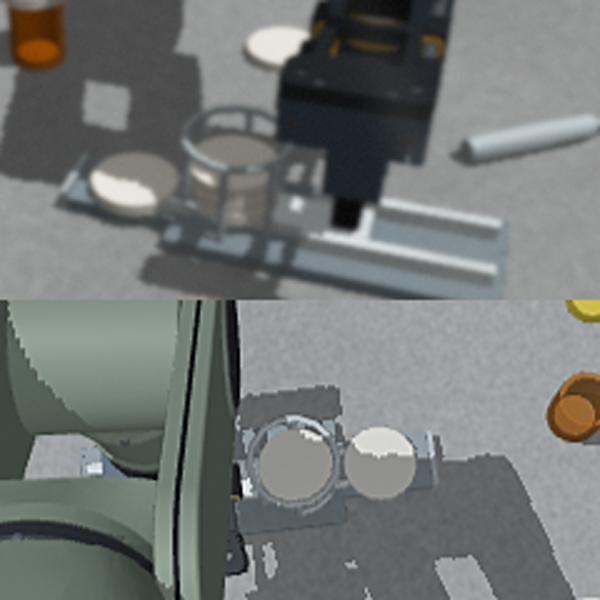

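The slide moved 74 mm and is against its stop. The disc lies on the ledge at about (380,463) in the lower crop, clear of the tower. Now I'll draw it back.

```bash
python3 -m handwheel '[[0.1,[-4,0,0],[0,0,0]],[0.1,[-7,0,0],[0,0,0]],[0.1,[-7,0,0],[0,0,0]],[0.1,[-7,0,0],[0,0,0]],[0.1,[-7,0,0],[0,0,0]],[0.1,[-7,0,0],[0,0,0]],[0.1,[-7,0,0],[0,0,0]],[0.1,[-7,0,0],[0,0,0]],[0.1,[-7,0,0],[0,0,0]],[0.1,[-6,0,0],[0,0,0]]]' 20
python3 -m handwheel '[[0.1,[-4,0,0],[0,0,0]],[0.1,[-3,0,0],[0,0,0]],[0.1,[-2,0,0],[0,0,0]],[0.1,[-1,0,0],[0,0,0]],[0.1,[-1,0,0],[0,0,0]],[0.1,[0,0,0],[0,0,0]],[0.1,[0,0,0],[0,0,0]],[0.1,[0,0,0],[0,0,0]],[0.1,[0,0,0],[0,0,0]],[0.1,[0,0,0],[0,0,0]]]' 20
python3 -c "
from h import *
go(531.2,184.8,24.5,-75.3)
a=env.grab_frame('scene')[170:290,270:510,::-1]
b=env.grab_frame('top')[190:310,180:420,::-1]
cv2.imwrite('pics/b3.png',cv2.resize(np.vstack([a,b]),None,fx=2.5,fy=2.5,interpolation=cv2.INTER_CUBIC))
"
```

```text
time_s: 10.47
ee_pos: [533.6, 175.4, 24.4]
ee_rot: [-90.0, -0.1, -75.3]
force: [-2.0, -1.3, 5.4]
gripper_width: 19.9
time_s: 11.3
ee_pos: [531.1, 184.8, 24.4]
ee_rot: [-90.0, -0.2, -75.2]
force: [-0.5, -3.7, 6.1]
gripper_width: 19.9
t 11.3 pos [531.1 184.8  24.4] rot [-90.   -0.2 -75.2] F [-0.5 -3.7  6.1] w 19.9
tool shift [ 0.  -0.1  0.1]
turn [0.01 0.07 0.16]
```

View pics/b3.png

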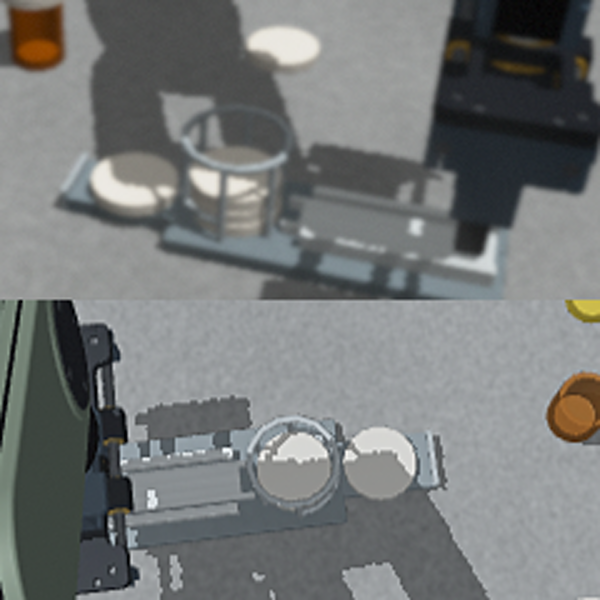

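The slide is back where it started and against its stop. The disc is still on the ledge and the stack has dropped. Now release and rise.

```bash
python3 -m handwheel '[[0.5,[0.5,0,0],[0,0,0]],[0.6,[0,0,0],[0,0,0]],[0.7,[0,0,0],[0,0,0]],[1,[0,0,0],[0,0,0]],[1,[0,-6,0],[0,0,0]],[1,[0,-16,0],[0,0,0]],[1,[0,-20,0],[0,0,0]],[1,[0,-20,0],[0,0,0]],[1,[0,-20,0],[0,0,0]],[1,[0,-15,0],[0,0,0]]]' 20
python3 - <<'E'
from h import *
a=env.grab_frame('scene');b=env.grab_frame('top')
for n in("top","scene"):
    for m in env.masks_of(n,"disc"):
        r=m["region"];ys,xs=np.nonzero(r);print(n,round(m["p"],2),np.round(m["location"],1),r.sum(),xs.min(),xs.max(),ys.min(),ys.max())
A=a[190:290,270:470,::-1];B=b[200:300,280:480,::-1]
cv2.imwrite('pics/b4.png',cv2.resize(np.vstack([A,B]),None,fx=3,fy=3,interpolation=cv2.INTER_CUBIC))
go(590,-25,110,-75.3)
E
```

```text
time_s: 12.23
ee_pos: [531.4, 187.0, 123.4]
ee_rot: [-89.9, 0.0, -75.2]
force: [1.5, 0.3, -0.4]
gripper_width: 83.6
top 0.89 [331.7 253.9] 653 317 345 241 269
scene 0.56 [319.4 240.2] 727 306 340 231 256
t 12.43 pos [530.5 186.7 121.1] rot [-90.    0.  -75.3] F [-0.3  1.1 -0. ] w 91.2
tool shift [219.8  11.1   3.6]
turn [-0.01  0.05 -0.  ]
```

View pics/b4.png

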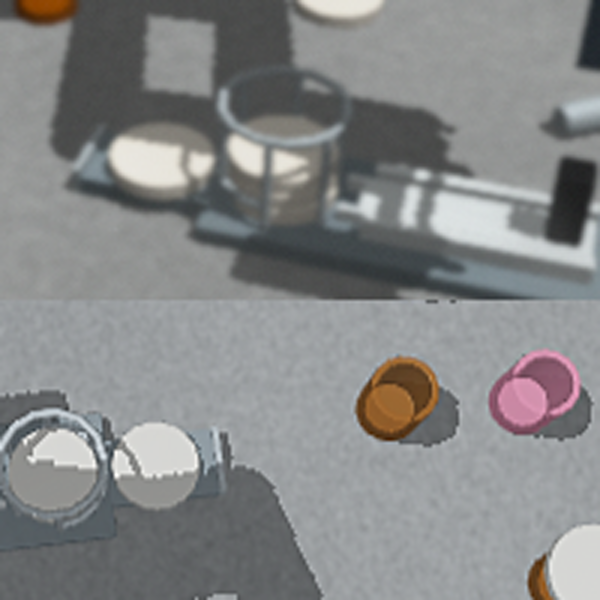

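Run:
```python
from h import *
x,f=fitxy(22,top=(331.6,254.7),scene=(323.3,242.5));print("disc",x,f,atz("top",(331.6,254.7),22))
u=np.array([.254,-.967]);h=np.array([532.1,181.5]);print(h+213*u, h+146*u)
v=np.array([.967,.254]);print(x@v,h@v,(np.array([531.1,184.8])@v))
go(*(x),110,-75.3)
```

```text
disc [588.47541275 -21.51736279] [-0.80504911 -1.10356279 -0.23065131 -1.81117067] [586.49455531 -23.36276498  22.        ]
[586.202 -24.471] [569.184  40.318]
563.5903139832592 560.6417 560.5129000000001
t 12.43 pos [530.5 186.7 121.1] rot [-90.    0.  -75.3] F [-0.3  1.1 -0. ] w 91.2
tool shift [216.1  11.1   3. ]
turn [-0.01  0.05 -0.  ]
```

```bash
python3 -m handwheel '[[1,[22,0,0],[0,0,0]],[1,[22,0,0],[0,0,0]],[1,[22,0,0],[0,0,0]],[1,[22,0,0],[0,0,0]],[1,[22,0,0],[0,0,0]],[1,[22,0,0],[0,0,0]],[1,[22,0,0],[0,0,0]],[1,[22,0,0],[0,0,0]],[1,[22,0,0.5],[0,0,0]],[1,[19.5,0,0.5],[0,0,0]]]' 20
python3 -m handwheel '[[1,[0,15,0],[0,0,0]],[1,[0,15,0],[0,0,0]],[1,[0,15,0],[0,0,0]],[1,[0,10,0],[0,0,0]],[1,[0,5,0],[0,0,0]],[1,[0,0,0],[0,0,0]],[1,[0,0,0],[0,0,0]],[1,[0,0,0],[0,0,0]],[1,[0,0,0],[0,0,0]],[1,[0,0,0],[0,0,0]]]'
python3 - <<'E'
from h import *
a=env.grab_frame('scene');b=env.grab_frame('top')
A=a[140:290,250:400,::-1];B=b[180:330,250:400,::-1]
cv2.imwrite('pics/c1.png',cv2.resize(np.hstack([A,B]),None,fx=2.6,fy=2.6,interpolation=cv2.INTER_CUBIC))
go(587,-23.5,0,-75.3)
E
```

```text
time_s: 13.27
ee_pos: [586.2, -24.7, 119.4]
ee_rot: [-90.2, 0.1, -75.3]
force: [-0.7, 0.1, 0.2]
gripper_width: 91.0
time_s: 14.1
ee_pos: [587.6, -23.4, 62.0]
ee_rot: [-89.9, -0.0, -75.3]
force: [-1.0, -0.5, -0.2]
gripper_width: 91.4
t 14.2 pos [587.4 -23.4  61.8] rot [-89.9  -0.  -75.3] F [-0.   0.1 -1. ] w 91.2
tool shift [ 0.  61.8 -0.5]
turn [-0.06  0.04  0.01]
```

View pics/c1.png

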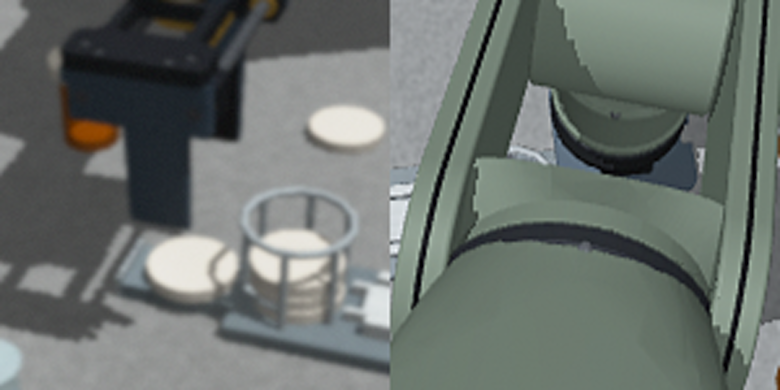

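Run:
```python
from h import *
u=np.array([.254,-.967,0]);v=np.array([.967,.254,0]);p=np.array([587.5,-23.4,0])
def zfit(d,px,s):
    r=least_squares(lambda q:proj('scene',p+v*d+u*q[1]+[0,0,q[0]])-px,[60,s*16]);return np.round(r.x,1)
for d in(45.6,52,59):print(d,zfit(d,(299.2,225.4),1),zfit(d,(323,228.5),-1), 'bracket',zfit(d,(250+68/2.6,140+112/2.6),1),zfit(d,(250+213/2.6,140+135/2.6),-1))
```

```text
45.6 [77.9 21.4] [ 80.3 -16. ] bracket [145.1  53.8] [145.3 -29.3]
52 [82.8 18.8] [ 85.2 -18.1] bracket [149.1  50.8] [149.3 -31.2]
59 [88.2 16. ] [ 90.6 -20.4] bracket [153.6  47.5] [153.7 -33.3]
```

The finger's tip edge, at about px (299,225)–(323,228), again gives tip ≈ TCP + 25 mm. I'll shift 5 mm away from the tower and descend in stages.

```bash
python3 -m handwheel '[[1,[2,10,0],[0,0,0]],[1,[2,10,-0.5],[0,0,0]],[1,[1,10,0],[0,0,0]],[1,[0,10,0],[0,0,0]],[1,[0,10,0],[0,0,0]],[1,[0,5,0],[0,0,0]],[1,[0,0,0],[0,0,0]],[1,[0,0,0],[0,0,0]],[1,[0,0,0],[0,0,0]],[1,[0,0,0],[0,0,0]]]'
python3 - <<'E'
from h import *
a=env.grab_frame('scene')
A=a[180:280,260:400,::-1]
cv2.imwrite('pics/c2.png',cv2.resize(A,None,fx=5,fy=5,interpolation=cv2.INTER_CUBIC))
go(588.3,-28.3,0,-75.3)
E
```

```text
time_s: 15.03
ee_pos: [588.4, -28.3, 6.8]
ee_rot: [-89.9, -0.0, -75.3]
force: [-0.4, 0.0, -0.2]
gripper_width: 91.1
t 15.08 pos [588.4 -28.3   6.9] rot [-89.9  -0.  -75.3] F [-0.2 -0.6 -0.3] w 91.2
tool shift [-0.   6.9 -0.1]
turn [-0.08  0.05  0.02]
```

View pics/c2.png

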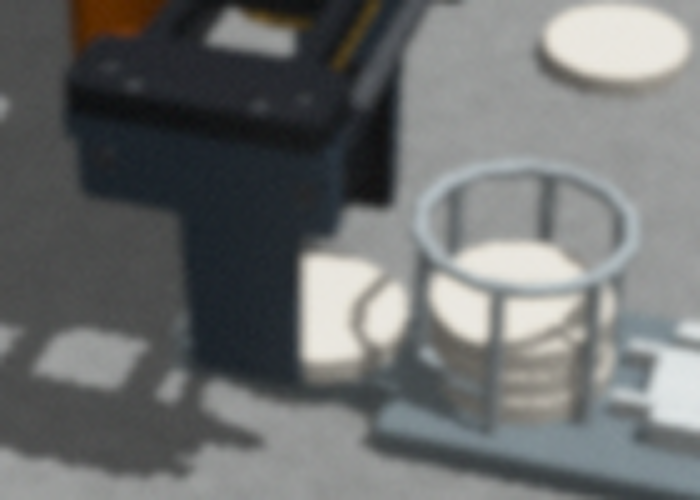

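Run:
```python
from h import *
u=np.array([.254,-.967,0]);v=np.array([.967,.254,0]);p=np.array([588.4,-28.3,0])
def zfit(d,px,s):
    r=least_squares(lambda q:proj('scene',p+v*d+u*q[1]+[0,0,q[0]])-px,[60,s*16]);return np.round(r.x,1)
for d in(45.6,52,59):print(d,zfit(d,(298,254),1),zfit(d,(320,256),-1))
```

```text
45.6 [21.2 20.9] [ 26.3 -15.7]
52 [26.9 18.2] [ 31.9 -17.9]
59 [33.1 15.4] [ 38.  -20.3]
```

Tip is at z≈30. Continue down 15 mm and partly close.

```bash
python3 -m handwheel '[[1,[0,5,0],[0,0,0]],[1,[0,5,0],[0,0,0]],[1,[0,3,0],[0,0,0]],[1,[0,2,0],[0,0,0]],[0.8,[0,0,0],[0,0,0]],[0.8,[0,0,0],[0,0,0]],[0.8,[0,0,0],[0,0,0]],[0.8,[0,0,0],[0,0,0]],[0.8,[0,0,0],[0,0,0]],[0.8,[0,0,0],[0,0,0]]]'
python3 - <<'E'
from h import *
a=env.grab_frame('scene')
A=a[180:280,260:400,::-1]
cv2.imwrite('pics/c3.png',cv2.resize(A,None,fx=5,fy=5,interpolation=cv2.INTER_CUBIC))
go(588.3,-28.3,0,-75.3)
E
```

```text
time_s: 15.92
ee_pos: [587.9, -28.4, -8.6]
ee_rot: [-90.0, -0.0, -75.3]
force: [-0.9, 0.9, 0.5]
gripper_width: 72.5
t 15.97 pos [587.9 -28.4  -8.6] rot [-90.   -0.  -75.3] F [ 0.1 -0.5  0.4] w 73.1
tool shift [ 0.  -8.6  0.4]
turn [-0.02  0.04  0.  ]
```

View pics/c3.png

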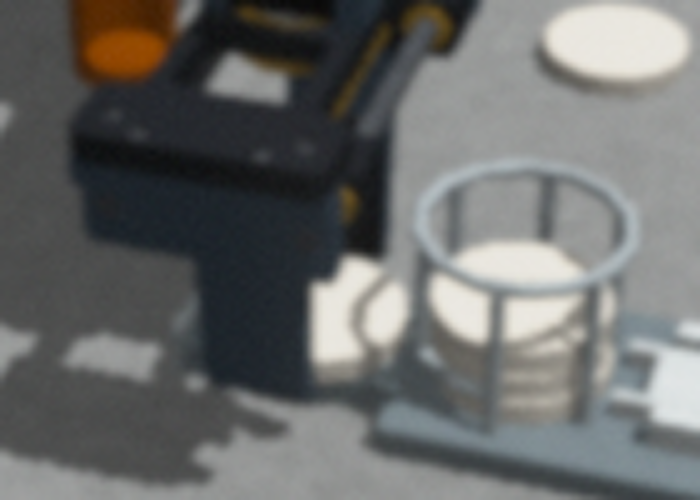

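No contact at TCP z −8.6, which confirms the offset. Going 10 mm lower gently and checking force.

```bash
python3 -m handwheel '[[0.8,[0,2,0],[0,0,0]],[0.8,[0,2,0],[0,0,0]],[0.8,[0,2,0],[0,0,0]],[0.8,[0,1,0],[0,0,0]],[0.8,[0,1,0],[0,0,0]],[0.8,[0,1,0],[0,0,0]],[0.8,[0,1,0],[0,0,0]],[0.8,[0,0,0],[0,0,0]],[0.8,[0,0,0],[0,0,0]],[0.8,[0,0,0],[0,0,0]]]'
python3 - <<'E'
from h import *
a=env.grab_frame('scene')
A=a[180:280,260:400,::-1]
cv2.imwrite('pics/c4.png',cv2.resize(A,None,fx=5,fy=5,interpolation=cv2.INTER_CUBIC))
go(588.3,-28.3,0,-75.3)
E
```

```text
time_s: 16.8
ee_pos: [587.9, -28.4, -18.7]
ee_rot: [-90.0, 0.0, -75.3]
force: [0.6, -0.3, 0.7]
gripper_width: 73.2
t 16.85 pos [587.9 -28.3 -18.7] rot [-90.    0.  -75.3] F [-0.4  0.3 -0. ] w 72.8
tool shift [  0.1 -18.7   0.4]
turn [-0.01  0.04 -0.  ]
```

View pics/c4.png

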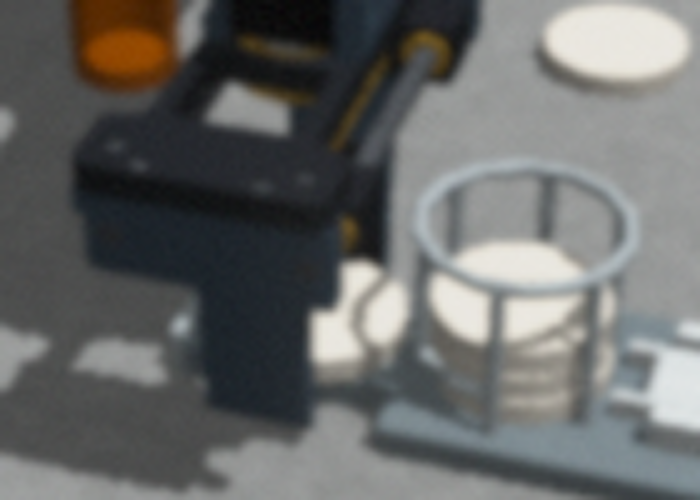

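Tip edge is at about px (302,261)–(322,265), z≈13. Going down 5 more and closing with 12 N.

```bash
python3 -m handwheel '[[0.8,[0,2,0],[0,0,0]],[0.8,[0,1,0],[0,0,0]],[0.8,[0,1,0],[0,0,0]],[0.8,[0,1,0],[0,0,0]],[0.7,[0,0,0],[0,0,0]],[0.62,[0,0,0],[0,0,0]],[0.55,[0,0,0],[0,0,0]],[0.5,[0,0,0],[0,0,0]],[0.5,[0,0,0],[0,0,0]],[0.5,[0,0,0],[0,0,0]]]' 12
python3 - <<'E'
from h import *
a=env.grab_frame('scene')
A=a[180:280,260:400,::-1]
cv2.imwrite('pics/c5.png',cv2.resize(A,None,fx=5,fy=5,interpolation=cv2.INTER_CUBIC))
go(588.3,-28.3,0,-75.3)
E
```

```text
time_s: 17.68
ee_pos: [587.8, -28.4, -23.8]
ee_rot: [-90.0, 0.0, -75.3]
force: [0.2, -0.1, -0.9]
gripper_width: 57.4
t 17.73 pos [587.8 -28.3 -23.8] rot [-90.    0.  -75.3] F [-0.3 -0.2 -0.6] w 57.3
tool shift [  0.1 -23.8   0.5]
turn [ 0.    0.04 -0.  ]
```

View pics/c5.png

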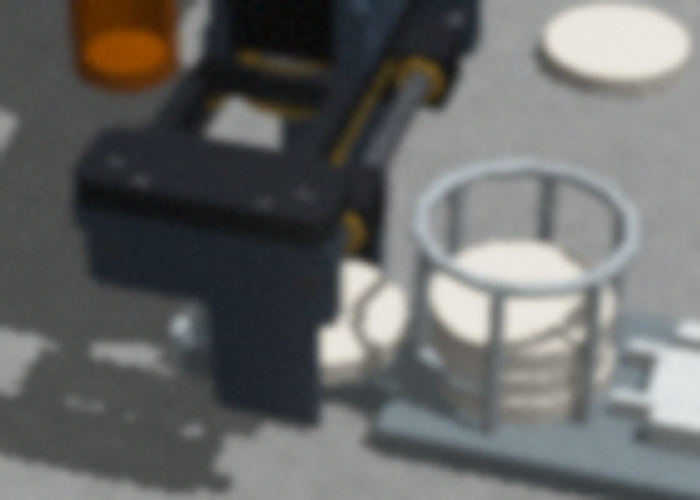

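Width settled at 57.3 against a 58 mm disc, so it is gripped. Lifting slowly.

```bash
python3 -m handwheel '[[0.5,[0,0,0],[0,0,0]],[0.5,[0,0,0],[0,0,0]],[0.5,[0,-1,0],[0,0,0]],[0.5,[0,-2,0],[0,0,0]],[0.5,[0,-3,0],[0,0,0]],[0.5,[0,-4,0],[0,0,0]],[0.5,[0,-6,0],[0,0,0]],[0.5,[0,-8,0],[0,0,0]],[0.5,[0,-8,0],[0,0,0]],[0.5,[0,-8,0],[0,0,0]]]' 15
python3 - <<'E'
from h import *
a=env.grab_frame('scene')
A=a[140:290,250:450,::-1]
cv2.imwrite('pics/c6.png',cv2.resize(A,None,fx=4,fy=4,interpolation=cv2.INTER_CUBIC))
go(588.3,-28.3,0,-75.3)
E
```

```text
time_s: 18.57
ee_pos: [588.1, -28.4, 17.4]
ee_rot: [-90.0, -0.0, -75.3]
force: [-0.4, -0.9, -0.0]
gripper_width: 57.2
t 18.62 pos [589.3 -28.4  19.1] rot [-89.8  -0.1 -75.3] F [ 0.8 -0.6  0.4] w 57.6
tool shift [-0.4 19.  -1. ]
turn [-0.22  0.04  0.07]
```

View pics/c6.png

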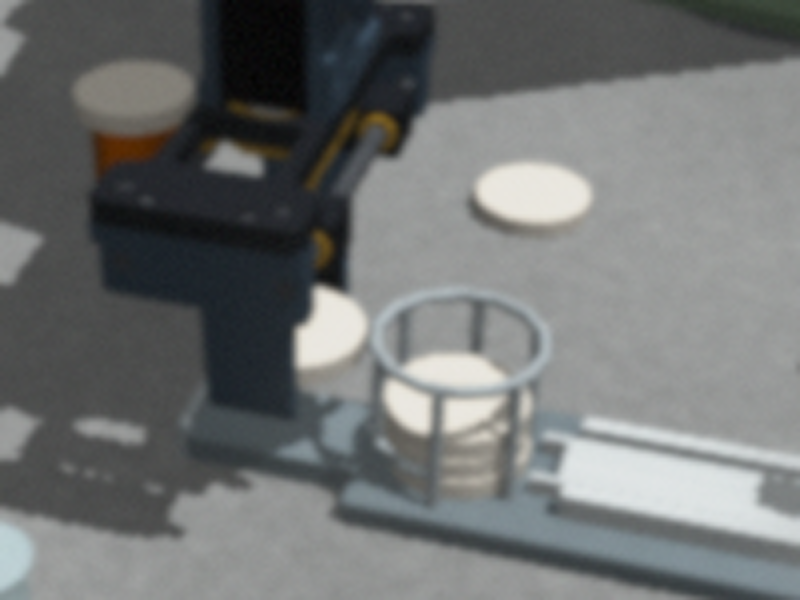

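The disc is lifted and level (right edge at about px (341,222)), and the tower is undisturbed. Now up and over to the jar.

```bash
python3 -m handwheel '[[0.5,[0,-6,0],[0,0,0]],[0.5,[0,-10,0],[0,0,0]],[0.5,[0,-12,0],[0,0,0]],[0.5,[0,-12,0],[0,0,0]],[0.5,[0,-8,0],[0,0,0]],[0.5,[6,-4,1],[0,0,0]],[0.5,[10,0,2],[0,0,0]],[0.5,[12,0,2],[0,0,0]],[0.5,[13,0,2],[0,0,0]],[0.5,[13,0,2],[0,0,0]]]' 15
python3 -m handwheel '[[0.5,[13,0,2],[0,0,0]],[0.5,[13,0,2],[0,0,0]],[0.5,[13,0,2],[0,0,0]],[0.5,[13,0,2],[0,0,0]],[0.5,[13,0,1],[0,0,0]],[0.5,[12,0,1],[0,0,0]],[0.5,[10,0,1],[0,0,0]],[0.5,[8,0,1],[0,0,0]],[0.5,[6,0,0],[0,0,0]],[0.5,[4,0,0],[0,0,0]]]' 15
python3 - <<'E'
from h import *
a=env.grab_frame('scene');b=env.grab_frame('top')
A=a[120:270,150:350,::-1];B=b[160:310,320:520,::-1]
cv2.imwrite('pics/d1.png',cv2.resize(np.vstack([A,B]),None,fx=2,fy=2,interpolation=cv2.INTER_CUBIC))
go(649.5,-178.3,24.5,-75.3)
E
```

```text
time_s: 19.45
ee_pos: [610.5, -79.9, 67.4]
ee_rot: [-90.1, 0.0, -75.3]
force: [0.8, 0.1, -1.0]
gripper_width: 57.2
time_s: 20.28
ee_pos: [648.7, -177.5, 68.1]
ee_rot: [-90.0, 0.0, -75.3]
force: [-0.0, -1.1, -0.6]
gripper_width: 57.7
t 20.38 pos [ 648.7 -177.2   68.2] rot [-90.    0.  -75.3] F [-0.9 -0.4 -1.4] w 57.7
tool shift [ 1.3 43.7  0.5]
turn [-0.    0.02 -0.01]
```

View pics/d1.png

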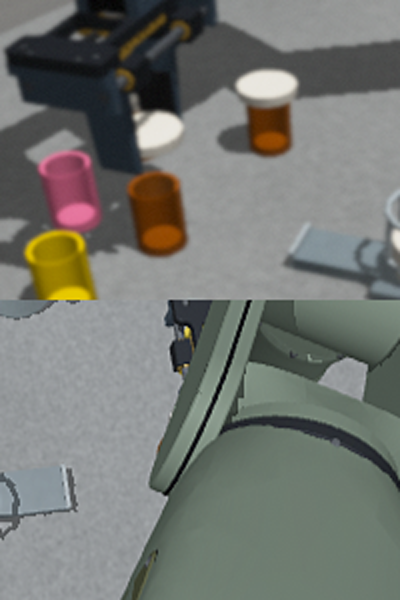

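Run:
```python
from h import *
a=env.grab_frame('scene')
A=a[150:260,180:290,::-1]
cv2.imwrite('pics/d2.png',cv2.resize(A,None,fx=5,fy=5,interpolation=cv2.INTER_CUBIC))
u=np.array([.254,-.967,0]);p=np.array([648.7,-177.2,0])-4.7*u
for z in(104,114):
  th=np.linspace(0,2*np.pi,200);P=np.array([(proj('scene',p+[29*np.cos(t),29*np.sin(t),z])-[180,150])*5 for t in th]);print(z,P.min(0),P.max(0))
th=np.linspace(0,2*np.pi,200);P=np.array([(proj('scene',[648.3+22*np.cos(t),-173.8+22*np.sin(t),60])-[180,150])*5 for t in th]);print('jar',P.min(0),P.max(0))
```

```text
104 [121.53189469 144.82740959] [305.77851281 238.40706743]
114 [116.20212154 117.93566183] [302.09317678 210.47972351]
jar [161.28871351 269.25879803] [295.83114105 343.26148973]
```

View pics/d2.png

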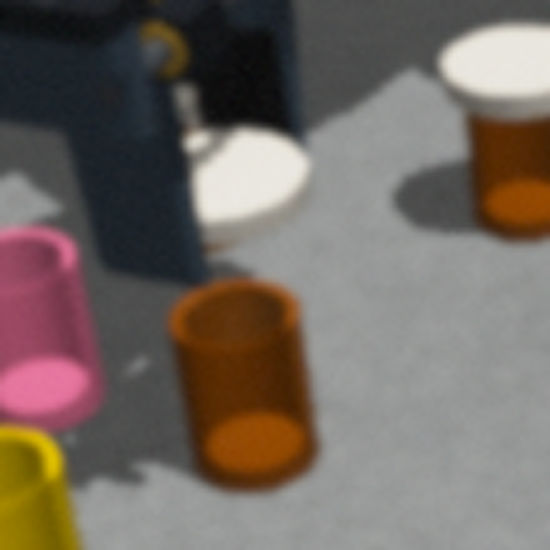

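Disc (right edge at about px (242,183)) and jar mouth (about (227,213)) show the same small offset from prediction, so they are aligned. Lowering.

```bash
python3 -m handwheel '[[0.5,[1,6,0.5],[0,0,0]],[0.5,[0,8,0],[0,0,0]],[0.5,[0,8,0],[0,0,0]],[0.5,[0,6,0],[0,0,0]],[0.5,[0,5,0],[0,0,0]],[0.5,[0,3,0],[0,0,0]],[0.5,[0,3,0],[0,0,0]],[0.5,[0,1,0],[0,0,0]],[0.5,[0,0,0],[0,0,0]],[0.5,[0,0,0],[0,0,0]]]' 15
python3 - <<'E'
from h import *
a=env.grab_frame('scene')
A=a[150:260,180:290,::-1]
cv2.imwrite('pics/d3.png',cv2.resize(A,None,fx=5,fy=5,interpolation=cv2.INTER_CUBIC))
go(649.5,-178.3,24.5,-75.3)
E
```

```text
time_s: 21.27
ee_pos: [649.6, -177.7, 28.5]
ee_rot: [-90.0, -0.0, -75.3]
force: [-0.2, -0.3, 0.1]
gripper_width: 57.4
t 21.32 pos [ 649.6 -177.7   28.6] rot [-90.   -0.  -75.3] F [-0.5 -0.4 -0.5] w 57.4
tool shift [ 0.5  4.1 -0.3]
turn [-0.04  0.04  0.02]
```

View pics/d3.png

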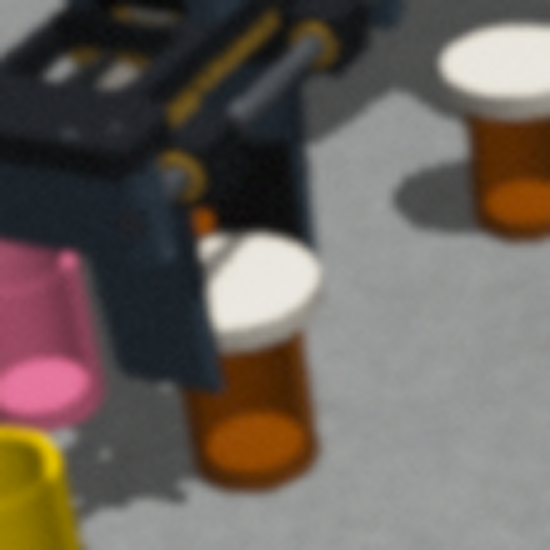

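```bash
python3 -m handwheel '[[0.5,[0,0.5,0],[0,0,0]],[0.5,[0,0.5,0],[0,0,0]],[0.5,[0,0.5,0],[0,0,0]],[0.5,[0,0.5,0],[0,0,0]],[0.5,[0,0.5,0],[0,0,0]],[0.5,[0,0.5,0],[0,0,0]],[0.5,[0,0.3,0],[0,0,0]],[0.5,[0,0.2,0],[0,0,0]],[0.5,[0,0,0],[0,0,0]],[0.5,[0,0,0],[0,0,0]]]' 15
python3 -m handwheel '[[0.5,[0,0.3,0],[0,0,0]],[0.5,[0,0.3,0],[0,0,0]],[0.5,[0,0.2,0],[0,0,0]],[0.5,[0,0.2,0],[0,0,0]],[0.5,[0,0,0],[0,0,0]],[0.5,[0,0,0],[0,0,0]],[0.5,[0,0,0],[0,0,0]],[0.5,[0,0,0],[0,0,0]],[0.5,[0,0,0],[0,0,0]],[0.5,[0,0,0],[0,0,0]]]' 15
```

```text
time_s: 22.15
ee_pos: [649.4, -177.6, 24.7]
ee_rot: [-90.0, 0.0, -75.3]
force: [-0.3, 0.4, -0.6]
gripper_width: 56.9
time_s: 22.98
ee_pos: [649.4, -177.6, 24.2]
ee_rot: [-90.0, -0.0, -75.3]
force: [-2.0, 0.2, 5.8]
gripper_width: 57.4
```

Contact: +5.8 N upward at the expected height. Opening gently.

```bash
python3 -m handwheel '[[0.62,[0,0,0],[0,0,0]],[0.63,[0,0,0],[0,0,0]],[0.64,[0,0,0],[0,0,0]],[0.66,[0,0,0],[0,0,0]],[0.68,[0,0,0],[0,0,0]],[0.7,[0,0,0],[0,0,0]],[0.73,[0,0,0],[0,0,0]],[0.76,[0,0,0],[0,0,0]],[0.76,[0,0,0],[0,0,0]],[0.76,[0,0,0],[0,0,0]]]' 5
python3 - <<'E'
from h import *
a=env.grab_frame('scene')
A=a[150:260,180:290,::-1]
cv2.imwrite('pics/d4.png',cv2.resize(A,None,fx=5,fy=5,interpolation=cv2.INTER_CUBIC))
go(649.5,-178.3,24.5,-75.3)
E
```

```text
time_s: 23.82
ee_pos: [649.4, -177.6, 23.7]
ee_rot: [-90.0, 0.0, -75.3]
force: [-0.2, 0.8, -0.4]
gripper_width: 69.3
t 23.87 pos [ 649.4 -177.6   23.7] rot [-90.    0.  -75.3] F [-0.5  0.2  0.4] w 69.4
tool shift [ 0.7 -0.8 -0. ]
turn [-0.    0.04 -0.  ]
```

View pics/d4.png

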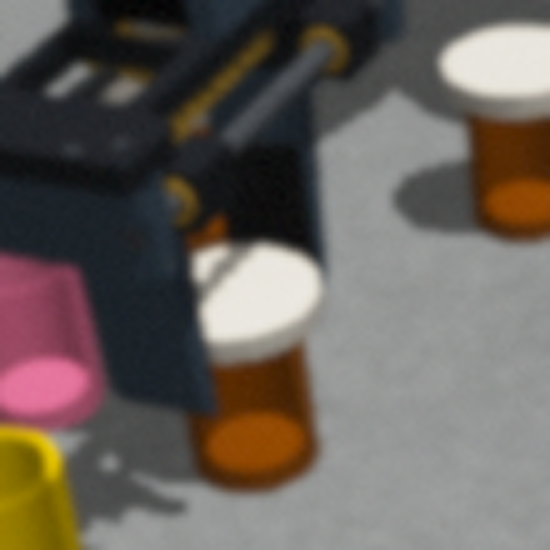

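The disc rests flat on the jar and both fingers are clear of it at 69 mm opening. Rising straight up.

```bash
python3 -m handwheel '[[0.78,[0,-1,0],[0,0,0]],[0.78,[0,-3,0],[0,0,0]],[0.78,[0,-5,0],[0,0,0]],[0.78,[0,-8,0],[0,0,0]],[0.78,[0,-12,0],[0,0,0]],[0.78,[0,-15,0],[0,0,0]],[0.78,[0,-20,0],[0,0,0]],[0.78,[0,-20,0],[0,0,0]],[0.78,[0,-20,0],[0,0,0]],[0.78,[0,-20,0],[0,0,0]]]' 5
python3 -m handwheel '[[0.78,[-10,-15,0],[0,0,0]],[0.78,[-20,-10,0],[0,0,0]],[0.78,[-22,0,0],[0,0,0]],[0.78,[-22,0,0],[0,0,0]],[0.78,[-22,0,0],[0,0,0]],[0.78,[-22,0,0],[0,0,0]],[0.78,[-22,0,0],[0,0,0]],[0.78,[-22,0,0],[0,0,0]],[0.78,[-22,0,0],[0,0,0]],[0.78,[-22,0,0],[0,0,0]]]' 5
python3 -m handwheel '[[0.78,[-22,0,-10],[0,0,0]],[0.78,[-22,0,-15],[0,0,0]],[0.78,[-22,0,-15],[0,0,0]],[0.78,[-22,0,-15],[0,0,0]],[0.78,[-22,0,-15],[0,0,0]],[0.78,[-22,0,-10],[0,0,0]],[0.78,[-15,0,0],[0,0,0]],[0.78,[-8,0,0],[0,0,0]],[0.78,[0,0,0],[0,0,0]],[0.78,[0,0,0],[0,0,0]]]' 5
python3 - <<'E'
from h import *
a=env.grab_frame('scene');b=env.grab_frame('top')
A=a[140:290,170:480,::-1];B=b[160:310,190:500,::-1]
cv2.imwrite('pics/e1.png',cv2.resize(np.vstack([A,B]),None,fx=2,fy=2,interpolation=cv2.INTER_CUBIC)[:600])
go(649.5,-178.3,24.5,-75.3)
E
```

```text
time_s: 24.7
ee_pos: [649.5, -177.7, 150.3]
ee_rot: [-89.9, -0.0, -75.3]
force: [0.6, 1.0, -0.2]
gripper_width: 71.2
time_s: 25.53
ee_pos: [596.8, 22.6, 174.3]
ee_rot: [-89.9, -0.0, -75.3]
force: [0.7, -0.2, 0.9]
gripper_width: 71.1
time_s: 26.37
ee_pos: [480.7, 151.1, 173.5]
ee_rot: [-89.9, -0.0, -75.2]
force: [0.6, 0.2, -0.1]
gripper_width: 71.3
t 26.47 pos [480.7 150.5 173. ] rot [-90.   -0.  -75.3] F [-0.8  0.6  0.2] w 71.0
tool shift [360.8 148.7  79.8]
turn [-0.03  0.    0.02]
```

View pics/e1.png

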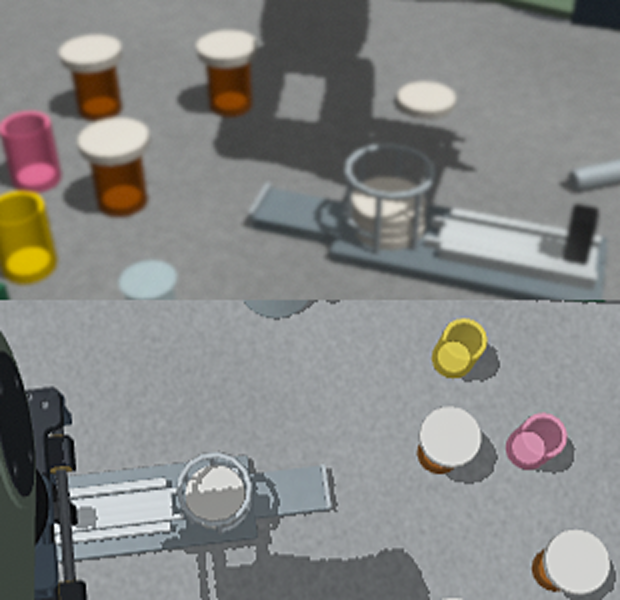

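Run:
```python
from h import *
b=env.grab_frame('top');a=env.grab_frame('scene')
g=b.astype(int);m=((g.min(2)>185)).astype(np.uint8);m[:,:395]=0;m[:,440:]=0;m[:205]=0;m[250:]=0
M=cv2.moments(m,True);c=(M['m10']/M['m00'],M['m01']/M['m00']);print(c,M['m00'],atz("top",c,70))
A=a[140:260,170:290,::-1];B=a[200:300,320:480,::-1]
cv2.imwrite('pics/e2.png',np.hstack([cv2.resize(A,(300,300),interpolation=cv2.INTER_CUBIC),cv2.resize(B,(480,300),interpolation=cv2.INTER_CUBIC)]))
for p in((533,182,62),):print(proj('scene',p))
```

```text
(414.8279883381924, 227.54373177842567) 686.0 [ 649.40332742 -171.71009906   70.        ]
[461.62630304 244.83084081]
```

View pics/e2.png

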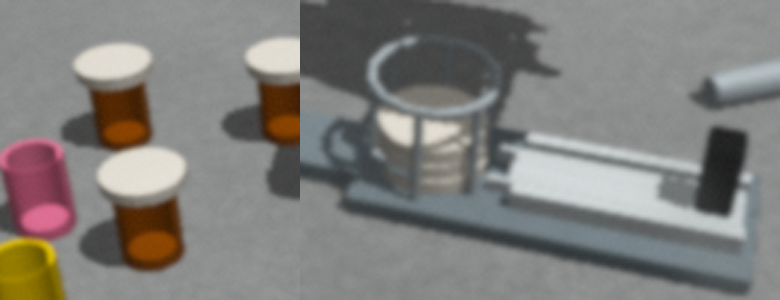

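The disc centre is about 2 mm from the jar mouth position measured earlier. The stack looks level on the floor, and the handle is back at its starting pixel (about (463,244)). Handing in.

```bash
python3 -c "
from workcell import env
print(env.job_done())"
```

```text
the job is handed in; nothing more can be done
None
```

I pushed the slide in to its stop (74 mm of travel), which put the bottom disc on the ledge, then drew it back to where it started. I set that disc on the open amber jar, let go and moved the arm clear. I handed the job in at about 27 s; no verdict was reported.

**Last checks**
- **Disc on the jar:** in the final pictures it lies flat and covers the mouth. Its centre measures about 2 mm from where I had measured the jar's mouth before placing it.
- **Placing:** the disc touched down at the expected height with about 6 N, and the force returned to zero when I opened the fingers.
- **Magazine:** the handle is back at its starting position. The remaining three discs look level on the floor. I judged this by eye in the pictures and did not measure it.

**What went wrong or disagreed**
- **First grip missed:** the fingers closed above the handle. Their visible tips are about 25 mm above the reported TCP, so I corrected all later heights for that, including TCP values below zero at the ledge.
- **Cameras:** the two cameras differed by up to about 7 mm. I relied on the top camera because it agreed best with the arm's own position readings.

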